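Shut the tiffin and clip it

TASK

Get the blue tiffin in the tote ready to carry: press its sprung lid down by the thumb tab until the catch holds it shut by itself, then swing the safety clip on its front up over the lid's edge until it is fully home. Leave the things around it as they stand, and take the arm away.

Things in the scene. Friction and masses are not known exactly. Their poses are not given: they have to be found in the camera images.
- tiffin: blue box-shaped insulated tiffin, 120 (x) by 160 (y) by 90 mm without lid, held firm in the tote. Origin: centre of its underside, 9 mm above the table; x points from its front (robot side: tab, button, clip) to its back, y to its left seen from the robot, z up. Shut, the lid's top is 112 mm above this origin.
- tote: pale wooden carrying tote, 270 (x) by 320 (y) mm, walls 45 mm high, fixed; origin under its centre, axes as the tiffin's, which stands 40 mm further along x. Its fixed handle is a level slat along y over the tiffin's front half: in this frame x from -30 to 6 mm, z from 290 to 304 mm, on two posts 10 mm thick at y = -146 and 146 mm.
- tab (a point): middle of the top face of the grey thumb tab at the middle of the lid's front edge; the tab is 44 mm wide (y), 8 mm thick, and juts 29 mm out from the lid. Lid shut: at x -78, y 0, z 112 mm in the tiffin's frame; it moves with the lid. Passing the catch takes about 12 N. Below it on the front is the release button, 30 by 20 mm, at z = 56 mm; pushing that frees the lid.
- lid_hinge (a point): middle of the lid's hinge line (along y) at the back of the tiffin: x 62, y 0, z 92 mm in the tiffin's frame
- lid (a joint): lid angle, rad: 0 fully shut, 0.45 fully open (tab about 60 mm higher). A spring drives it open; the catch holds it at about 0.01; let go above about 0.07 it springs open again.
- clip_hinge (a point): middle of the hinge line (along y) of the grey safety clip, on the tiffin's front to the left of the tab: x -67, y 52, z 62 mm in the tiffin's frame
- clip_end (a point): middle of the outer edge of the clip's free end, 57 mm from its hinge line. The clip is a plate 30 mm wide (y) and 5 mm thick; a 20 mm lip at its free end, turned towards the tiffin, rests over the edge of the shut lid. Home, the plate stands upright against the front and this point is at x -70, y 52, z 119 mm in the tiffin's frame.
- clip (a joint): clip angle, rad: 0 home (plate upright, lip over the lid's edge), growing as it leans out to the front; starts between 0.6 and 0.95. Its hinge is stiff: the clip stays where it is left.
- tumbler: steel tumbler, 60 mm across, 78 mm tall, standing in the tote's front left corner; origin under its centre
- spice_jar: small glass spice jar, 42 mm across, 62 mm tall, in the tote's front right corner; origin under its centre
- glass_bowl: glass bowl with a grey silicone lid, 126 mm across, 74 mm tall, on the table; origin under its centre
- spoon: wooden spoon, 270 mm long, laid across the rims of the low white melamine tray; origin on its underside near the middle
- katori: low steel bowl, 84 mm across, 38 mm tall; origin under its centre
- pickle_jar: amber jar, 68 mm across, 100 mm tall; origin under its centre

How it is judged:
On the way, in this order (a step that is already met when the one before it is completed fails the run):
1. the lid is pressed down until the catch has it (value of joint lid below 0.035 rad), for 0.2 s.
2. with the lid still shut, the clip is swung home over the lid's edge (value of joint lid below 0.035 rad and value of joint clip below 0.12 rad), for 0.2 s.
At the end, for the whole second after the job is handed in: The lid is held shut by its catch alone (lid angle under 0.035 rad, about 5 mm at the tab), and the clip is home over the lid's edge (clip angle under 0.12 rad, about 7 mm at its end) (all of step 2); the robot touches nothing.
It fails at once if one of the things around the tiffin is pushed more than 40 mm (distance of any of tumbler, spice_jar, glass_bowl, spoon, katori, pickle_jar from where it was at the start of the episode above 0.04 m).
It fails at once if one of the cups, bowls or jars is knocked over (angle between any of tumbler, spice_jar, glass_bowl, katori, pickle_jar's own z axis and vertical above 0.6 rad).
It also fails if it takes over 42 s, if anything falls off the work surface, if the arm or the gripper's body presses on something with over 40 N, if the wrist force passes 120 N, or if a joint passes its speed limit or range.

ROBOT

A 6-joint arm with a two-finger parallel gripper is mounted at the origin on the work surface. World frame = base frame: x ahead of the robot, y to its left, z up, the work surface at z = 0. Lengths are in m, angles in rad, forces in N, time in s.
With the tool pointing down it reaches from about 0.325 to 0.9 m from the base axis. Payload 3.5 kg.
Tool frame: the origin (TCP) lies on the centre line of the jaws, within the pads' length; the fingertips stand 14 mm ahead of it and the grasp point (between the pads) lies 5 mm behind it (robot.finger_overhang is the distance from the TCP to the fingertips, in m); z points along the fingers, y is the direction in which the jaws open and shut (so a half turn about z gives the same grasp; the last joint's range is limited). The gripper opens to 85 mm and grips with 20 to 120 N. Pads are 22 mm wide; open, the fingers measure 114 mm over their backs; the gripper's body (76 mm by 85 mm) begins 54 mm behind the grasp point. The pads swing forward as they close: fully open they stand 13 mm farther back than shut.
Start: joints at [1.235, 0.276, -0.026, 1.268, 0, 1.467], TCP at [0.144, 0.608, 0.245] pointing down, gripper open.
Joint ranges: [-3.12, 3.12], [-0.85, 1.88], [-1.08, 1.24], [-1.95, 2.15], [-1.57, 1.53], [-3.14, 3.14]. Speed limits (rad/s): [2.57, 2.57, 3.14, 3.14, 3.14, 3.14].

INTERFACE

Orientations are given as a rotation vector (axis times angle).
In Python, from bench import robot gives the robot as it stands.
- The arm moves only by the tool carry_out, never from a script. Its argument "deltas" is a list of rows, each an object with "delta_pos": the shift along the tool's x, y, z scaled (see below), a list of three; "rot": the turn, a rotation vector about the tool's x, y, z scaled (see below), a list of three. In form: [{"delta_pos": [x, y, z], "rot": [rx, ry, rz]}, ...]. A call has 1 to 20 rows; each row is the pose to reach, as a shift and turn from the pose commanded when the call began, along the tool's axes at that moment; what a row does not reach only later rows make up. The controller multiplies each number of a shift by 0.25 m and each number of a turn by pi/2 rad. A row lasts 1/12 s, in which the tool goes at most 41.7 mm and 7.16 degrees, less where a joint would pass 70% of its speed; a pose out of reach is approached as far as the arm can. A call with a number of a shift or a turn outside -1 to 1 is refused whole. A call with a gripper value outside its range is refused whole. "claw" is the finger opening in mm, from 0 to 85.4, set as the call begins (left out, the last holds). The fingers move at their own pace and stop on an object; "force" is the grip in N (left out, the last holds). Time passes only in rows, so rows that repeat a pose let the fingers close. It gives the time, the measured TCP pose, the force and the opening at its end, in the units of the state.
- robot.state(): the state, without advancing time (a new reading comes with each control period).
- robot.snapshot(name): name is "side" or "top" or "wrist"; returns a dict with "image" (400x640x3 uint8, blue, green, red), "z_map" (400x640 float32, m along the optical axis (not along the pixel's ray), 0 where there is no reading), "K" (3x3 intrinsics, pixels), "dist" ([k1, k2, p1, p2, k3] as OpenCV has them; the pictures are not rectified), "rvec" (rotation vector, rad) and "tvec" (3), from world to camera coordinates, as OpenCV has them; the wrist camera has in their place "mount" (4x4, takes a point from camera to tool coordinates, whose origin is the TCP and whose axes are the flange's). Camera axes: x right, y down, z forward; pixel columns grow to the right and rows downward; lengths in m; the calibration is good to about 2 mm. A picture is of the moment at which its call begins: read the wrist's pose just before it.
- robot.close_job(): hands the job in, once; it reports no verdict.
Trained networks look in the newest picture that a camera, given by its name, has taken for a name from the list of things; names that differ only in an ending like _2 or _b are one class to them, and where a whole thing is asked for, a point or a joint stands for the part that bears it (a point fixed in the world has none). Each returns a list of dicts, best first, with "p" (0 to 1); they miss things now and then, are a little off and sometimes report something else, mostly with a low value. They report only what shows in the picture. A call takes as long as a camera call.
- robot.cut_out(camera, query): "mask" (400x640 bool, what is visible of it) and "box" ([left, top, right, bottom] in pixels, round what is visible of it).
- robot.landmark_of(camera, query): "at" ([column, row] in pixels: a listed point, or the origin of a listed thing).
The state is a dict: "time_s": time; "joint_positions": joint angles; "joint_velocities": joint speeds; "joint_torque": joint torques, N m; "tcp_pos": TCP position; "tcp_rot": TCP orientation; "contact_force": force on the tool from outside, world axes, zero at the start; "moment": the same for the moment, N m; "width": finger opening in m.
Only numpy, scipy, OpenCV 4.12 (cv2) and the standard library are available. Lean on these libraries where they do the work, as an engineer would, in place of code of your own. Each camera call takes 0.05 s, during which the arm holds its last target. There are 200 camera calls.

## Working session

There is one attempt and no reset: what is moved stays moved. The work goes in short steps, Python scripts to look and compute and a tool call to move; the robot and the scene stay as the last step left them, time stands still between calls to the robot, and variables do not carry over. Pictures are saved under pics/ and viewed, about 8 in all and at most 12, crops included, and the job is handed in when it is done.

Besides the shell and the picture viewer there is one more tool, called after "Request:" as name(argument=value, ...), one argument or row to a line, values as JSON. carry_out: Moves the arm, as the interface text tells. Shifts and turns lie within -1 to 1; 1 stands for 0.25 m of shift or pi/2 rad of turn. Its arguments: {"type":"object","properties":{"deltas":{"type":"array","items":{"type":"object","properties":{"delta_pos":{"type":"array","items":{"type":"number","minimum":-1,"maximum":1}},"rot":{"type":"array","items":{"type":"number","minimum":-1,"maximum":1}}}}},"claw":{"type":"number"},"force":{"type":"number"}},"required":["deltas"]}

```bash
mkdir -p pics; cat > h.py <<'E'
import numpy as np,cv2
from bench import robot
from scipy.spatial.transform import Rotation as R
def cam(s,st=None):
    if 'mount' in s:
        T=np.eye(4);T[:3,:3]=R.from_rotvec(st['tcp_rot']).as_matrix();T[:3,3]=st['tcp_pos']
        return T@np.array(s['mount'])
    T=np.eye(4);T[:3,:3]=cv2.Rodrigues(np.array(s['rvec'],float))[0];T[:3,3]=np.ravel(s['tvec']);return np.linalg.inv(T)
def pts(s,uv,C,z=None):
    uv=np.array(uv,float).reshape(-1,2)
    n=cv2.undistortPoints(uv[:,None],np.array(s['K']),np.array(s['dist']))[:,0]
    if z is None: z=s['z_map'][uv[:,1].round().astype(int),uv[:,0].round().astype(int)]
    p=np.c_[n,np.ones(len(n))]*np.reshape(z,(-1,1))
    return p@C[:3,:3].T+C[:3,3]
def proj(s,P,C):
    W=np.linalg.inv(C);return cv2.projectPoints(np.array(P,float).reshape(-1,3),cv2.Rodrigues(W[:3,:3])[0],W[:3,3],np.array(s['K']),np.array(s['dist']))[0][:,0]
E
python3 - <<'E'
from h import *
print(robot.state()['tcp_rot'])
ims=[]
for c in('top','side'):
    s=robot.snapshot(c);C=cam(s);ims.append(s['image']);print(c,C[:3,3].round(3))
    for q in('tab','lid_hinge','clip_hinge','clip_end','tiffin','tote','tumbler','spice_jar','glass_bowl','spoon','katori','pickle_jar'):
        for d in robot.landmark_of(c,q)[:2]:
            a=np.clip(d['at'],0,[639,399]);print(q,round(d['p'],2),np.round(a),pts(s,a,C)[0].round(3))
    for q in('tiffin','tote'):
        m=robot.cut_out(c,q)[0]['mask']&(s['z_map']>0);v,u=np.nonzero(m);P=pts(s,np.c_[u,v],C);print(q,np.percentile(P,[1,50,99],axis=0).round(3).tolist())
        np.save(f'{c}_{q}.npy',P)
    cv2.imwrite(f'pics/{c}.png',s['image'])
E
```

```text
[-0.36475898 -3.11985954  0.00340095]
top [ 0.441 -0.025  1.507]
tab 0.56 [306. 168.] [0.606 0.006 0.176]
tab 0.43 [278. 199.] [0.514 0.109 0.019]
lid_hinge 0.61 [296. 137.] [0.719 0.043 0.122]
clip_hinge 0.88 [290. 180.] [0.579 0.064 0.082]
clip_end 0.38 [294. 190.] [0.549 0.054 0.006]
clip_end 0.21 [302. 157.] [0.624 0.015 0.305]
tiffin 0.76 [305. 156.] [0.628 0.006 0.303]
tiffin 0.7 [295. 134.] [0.73  0.046 0.113]
tote 0.95 [304. 167.] [0.61  0.013 0.181]
tumbler 0.82 [280. 197.] [0.523 0.105 0.01 ]
spice_jar 0.48 [339. 185.] [ 0.561 -0.104  0.065]
glass_bowl 0.86 [400. 258.] [ 0.311 -0.317  0.067]
glass_bowl 0.57 [192. 244.] [0.354 0.406 0.069]
spoon 0.57 [438. 195.] [ 0.533 -0.47   0.003]
spoon 0.38 [296. 134.] [0.732 0.044 0.117]
katori 0.96 [194. 188.] [0.555 0.419 0.007]
katori 0.37 [303. 158.] [0.619 0.014 0.302]
pickle_jar 0.8 [192. 244.] [0.356 0.407 0.069]
tiffin [[0.557, -0.059, 0.006], [0.673, 0.026, 0.131], [0.743, 0.11, 0.299]]
tote [[0.475, -0.155, 0.001], [0.612, 0.009, 0.042], [0.779, 0.183, 0.307]]
side [ 0.14  -0.882  1.194]
tab 0.88 [341. 161.] [0.619 0.013 0.173]
lid_hinge 0.57 [366. 162.] [0.699 0.007 0.138]
clip_hinge 0.69 [324. 178.] [0.583 0.054 0.081]
clip_end 0.65 [310. 175.] [0.576 0.145 0.008]
tiffin 0.76 [349. 192.] [ 0.62  -0.043  0.096]
tiffin 0.64 [339. 232.] [ 0.548 -0.123  0.041]
tote 0.63 [343. 195.] [ 0.614 -0.018  0.059]
tumbler 0.73 [397. 340.] [ 0.538 -0.471  0.024]
tumbler 0.59 [297. 190.] [0.505 0.08  0.032]
spice_jar 0.58 [341. 232.] [ 0.554 -0.125  0.039]
glass_bowl 0.64 [284. 334.] [ 0.285 -0.359  0.065]
spoon 0.56 [398. 341.] [ 0.536 -0.477  0.03 ]
katori 0.85 [274. 128.] [0.549 0.387 0.027]
katori 0.39 [297. 192.] [0.504 0.078 0.028]
pickle_jar 0.77 [216. 143.] [0.343 0.403 0.019]
tiffin [[0.558, -0.13, 0.008], [0.634, -0.002, 0.095], [0.738, 0.103, 0.22]]Traceback (most recent call last):
  File "<stdin>", line 10, in <module>
IndexError: list index out of range
```

```bash
python3 - <<'E'
from h import *
s=robot.snapshot('top');C=cam(s)
v,u=np.nonzero(s['z_map']>0);P=pts(s,np.c_[u,v],C)
Q=P[(P[:,2]>.28)&(P[:,2]<.32)&(abs(P[:,1]-.01)<.22)&(abs(P[:,0]-.62)<.1)]
r=cv2.minAreaRect(Q[:,:2].astype(np.float32));print('slat',len(Q),r)
Q=P[(P[:,2]>.03)&(P[:,2]<.052)&(abs(P[:,1]-.01)<.22)&(abs(P[:,0]-.62)<.2)]
print('tote rim',cv2.minAreaRect(Q[:,:2].astype(np.float32)))
a=cv2.resize(s['image'][110:230,240:380],None,fx=4,fy=4,interpolation=2)
t=robot.snapshot('side');b=cv2.resize(t['image'][100:250,270:430],None,fx=3,fy=3,interpolation=2)
c=np.zeros((480,240,3),np.uint8)
cv2.imwrite('pics/a.png',np.vstack([np.hstack([a[:,:560][:450],b[:450,:240]])]) if 0 else a)
cv2.imwrite('pics/b.png',cv2.resize(t['image'][90:260,250:450],None,fx=3.5,fy=3.5,interpolation=2))
E
```

```text
slat 1306 ((0.6148391366004944, 0.010903269052505493), (0.03792940452694893, 0.30214983224868774), 13.731526374816895)
tote rim ((0.62668377161026, 0.013853982090950012), (0.2732870876789093, 0.3210225999355316), 13.77358341217041)
```

View pics/a.png

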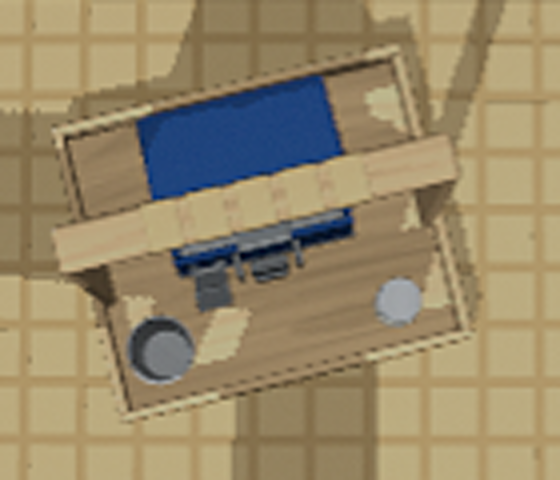

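View pics/b.png

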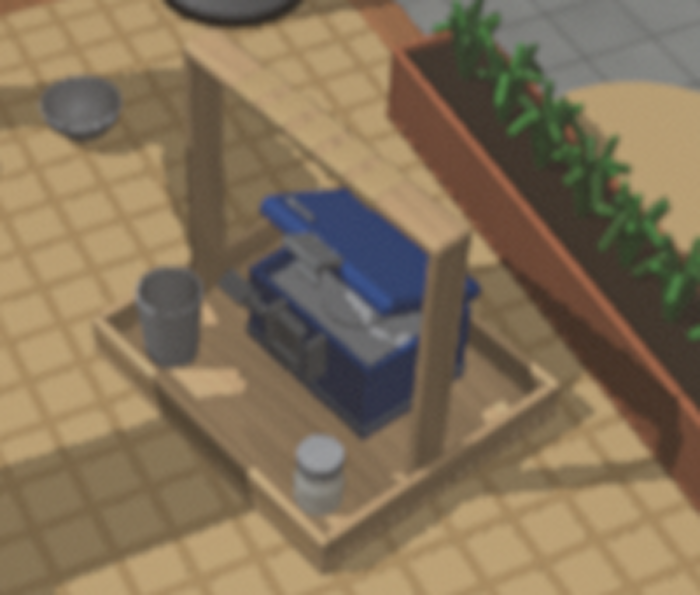

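```bash
cat >> h.py <<'E'
yaw=np.radians(13.77);EX=np.array([np.cos(yaw),np.sin(yaw),0]);EY=np.array([-np.sin(yaw),np.cos(yaw),0]);Z=np.array([0,0,1.])
O=np.array([.6267,.0139,0])+.04*EX+.009*Z
A=np.stack([EX,EY,Z],1)
def W(p): return O+A@(np.array(p)/1000)
def Tf(p): return (np.array(p)-O)@A*1000
def plan(tip,th,st=None,off=.014):
    st=st or robot.state();th=np.radians(th);z=np.sin(th)*EX-np.cos(th)*Z
    Rt=np.stack([np.cross(EY,z),EY,z],1);p=W(tip)-off*z
    R0=R.from_rotvec(st['tcp_rot']).as_matrix()
    d=R0.T@(p-np.array(st['tcp_pos']))/.25;r=R.from_matrix(R0.T@Rt).as_rotvec()/(np.pi/2)
    print('tip',tip,'pos',d.round(3).tolist(),'rot',r.round(3).tolist());return d,r
def show():
    s=robot.state();Rm=R.from_rotvec(s['tcp_rot']).as_matrix();z=Rm[:,2]
    print('t',round(s['time_s'],2),'tip tf',Tf(np.array(s['tcp_pos'])+.014*z).round(1),'th',np.degrees(np.arccos(-z[2])).round(1),'F tf',(np.array(s['contact_force'])@A).round(1),'w',s['width'],'q',np.round(s['joint_positions'],2))
E
python3 - <<'E'
from h import *
show();plan([-170,0,240],50)
s=robot.snapshot('wrist');print(np.round(s['mount'],3))
E
```

```text
t 1.6 tip tf [-367.2  692.   222.3] th 0.0 F tf [ 0.4  0.9 -0.6] w 0.08565410996017246 q [ 1.23  0.28 -0.03  1.27  0.    1.47]
tip [-170, 0, 240] pos [-1.925, -2.124, -0.051] rot [-0.131, -0.545, -0.282]
[[-0.    -0.945 -0.327  0.085]
 [ 1.     0.    -0.001 -0.001]
 [ 0.001 -0.327  0.945 -0.129]
 [ 0.     0.     0.     1.   ]]
```

Request:
carry_out(
  deltas=[
    {"delta_pos":[-0.65,-0.8,-0.3],"rot":[0,0,0]},
    {"delta_pos":[-0.65,-0.8,-0.3],"rot":[0,0,0]},
    {"delta_pos":[-0.65,-0.8,-0.3],"rot":[0,0,0]},
    {"delta_pos":[-0.65,-0.8,-0.3],"rot":[0,0,0]},
    {"delta_pos":[-0.65,-0.8,-0.3],"rot":[0,0,0]},
    {"delta_pos":[-0.65,-0.8,-0.3],"rot":[0,0,0]},
    {"delta_pos":[-0.65,-0.8,-0.3],"rot":[0,0,0]},
    {"delta_pos":[-0.65,-0.8,-0.3],"rot":[0,0,0]},
  ],
  claw=0,
)

```text
time_s: 2.32
tcp_pos: [0.2577, 0.3738, 0.3223]
tcp_rot: [0.371, 3.117, 0.003]
contact_force: [-0.3, 0.7, -0.2]
width: 0.0
```

Request:
carry_out(
  deltas=[
    {"delta_pos":[-0.65,-0.8,0],"rot":[0,0,-0.28]},
    {"delta_pos":[-0.65,-0.8,0],"rot":[0,0,-0.28]},
    {"delta_pos":[-0.65,-0.8,0],"rot":[0,0,-0.28]},
    {"delta_pos":[-0.65,-0.8,0],"rot":[0,0,-0.28]},
    {"delta_pos":[-0.65,-0.8,0],"rot":[0,0,-0.28]},
    {"delta_pos":[-0.65,-0.8,0],"rot":[0,0,-0.28]},
    {"delta_pos":[-0.65,-0.8,0],"rot":[0,0,-0.28]},
    {"delta_pos":[-0.65,-0.8,0],"rot":[0,0,-0.28]},
  ],
)

```text
time_s: 2.98
tcp_pos: [0.3707, 0.1399, 0.3201]
tcp_rot: [-0.313, 3.125, -0.003]
contact_force: [-0.2, 1.3, 0.8]
width: -0.0
```

```bash
python3 - <<'E'
from h import *
show();plan([-170,0,240],50)
E
```

```text
t 2.98 tip tf [-258.6  183.3  297.1] th 0.1 F tf [0.1 1.3 0.8] w -2.317865286187744e-05 q [ 0.2  -0.17 -0.35  1.4  -0.   -0.  ]
tip [-170, 0, 240] pos [-0.341, -0.719, 0.251] rot [-0.013, -0.555, -0.024]
```

Request:
carry_out(
  deltas=[
    {"delta_pos":[-0.34,-0.72,0.25],"rot":[-0.013,-0.555,-0.024]},
    {"delta_pos":[-0.34,-0.72,0.25],"rot":[-0.013,-0.555,-0.024]},
    {"delta_pos":[-0.34,-0.72,0.25],"rot":[-0.013,-0.555,-0.024]},
    {"delta_pos":[-0.34,-0.72,0.25],"rot":[-0.013,-0.555,-0.024]},
    {"delta_pos":[-0.34,-0.72,0.25],"rot":[-0.013,-0.555,-0.024]},
    {"delta_pos":[-0.34,-0.72,0.25],"rot":[-0.013,-0.555,-0.024]},
    {"delta_pos":[-0.34,-0.72,0.25],"rot":[-0.013,-0.555,-0.024]},
    {"delta_pos":[-0.34,-0.72,0.25],"rot":[-0.013,-0.555,-0.024]},
    {"delta_pos":[-0.34,-0.72,0.25],"rot":[-0.013,-0.555,-0.024]},
    {"delta_pos":[-0.34,-0.72,0.25],"rot":[-0.013,-0.555,-0.024]},
  ],
)

```text
time_s: 3.82
tcp_pos: [0.4899, -0.0148, 0.2601]
tcp_rot: [-0.282, 2.255, 0.133]
contact_force: [0.8, -0.6, 1.3]
width: 0.0
```

```bash
python3 - <<'E'
from h import *
show();st=robot.state();s=robot.snapshot('wrist');C=cam(s,st)
for q in('tab','clip_hinge','clip_end','tumbler'):
    for d in robot.landmark_of('wrist',q)[:2]:
        a=np.clip(d['at'],0,[639,399]);print(q,round(d['p'],2),np.round(a),Tf(pts(s,a,C)[0]).round(1))
# expected tab open / shut / clip at .8
im=s['image'].copy()
for P,c in(([-55,0,171],(0,0,255)),([-67,52,62],(0,255,0)),([-77,22,164],(255,0,255))):
    u=proj(s,[W(P)],C)[0];print(P,u.round());cv2.circle(im,tuple(int(x) for x in u),5,c,2)
for a in(.6,.8,.95): print(a,proj(s,[W([-67-3*np.cos(a)-57*np.sin(a),52,62+57*np.cos(a)-3*np.sin(a)])],C)[0].round())
cv2.imwrite('pics/w1.png',im)
plan([-50,0,205],50);plan([-47,0,187],50)
E
```

```text
t 3.82 tip tf [-169.     4.8  242.1] th 50.0 F tf [ 0.6 -0.7  1.3] w 7.68857456449918e-06 q [-0.46 -0.42 -0.91  0.35  0.52 -0.5 ]
tab 0.98 [310. 210.] [-69.4   2.6 174. ]
tab 0.55 [310. 101.] [-83.1   2.5  69.6]
clip_hinge 0.9 [362. 102.] [-70.8  53.9  60.9]
clip_end 0.63 [371. 117.] [-101.3   54.8  101. ]
tumbler 0.92 [428.  10.] [-148.5   98.1   29.2]
tumbler 0.51 [362. 103.] [-72.2  53.1  63.3]
[-55, 0, 171] [307. 213.]
[-67, 52, 62] [360. 105.]
[-77, 22, 164] [332. 196.]
0.6 [368. 123.]
0.8 [370. 109.]
0.95 [370.  99.]
tip [-50, 0, 205] pos [-0.187, -0.023, 0.461] rot [0.005, 0.001, 0.004]
tip [-47, 0, 187] pos [-0.139, -0.023, 0.516] rot [0.005, 0.001, 0.004]
```

View pics/w1.png

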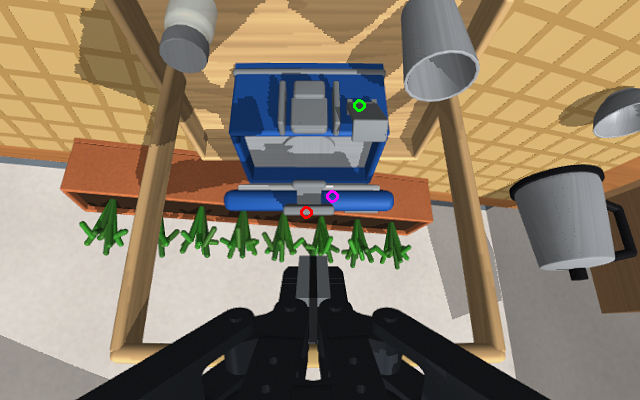

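```bash
python3 - <<'E'
from h import *
plan([-54,2,194],60)
E
```

```text
tip [-54, 2, 194] pos [-0.133, -0.015, 0.477] rot [0.005, -0.11, 0.004]
```

Request:
carry_out(
  deltas=[
    {"delta_pos":[-0.07,-0.007,0.1],"rot":[0.005,-0.075,0.004]},
    {"delta_pos":[-0.1,-0.015,0.24],"rot":[0.005,-0.11,0.004]},
    {"delta_pos":[-0.13,-0.015,0.36],"rot":[0.005,-0.11,0.004]},
    {"delta_pos":[-0.133,-0.015,0.477],"rot":[0.005,-0.11,0.004]},
    {"delta_pos":[-0.133,-0.015,0.477],"rot":[0.005,-0.11,0.004]},
    {"delta_pos":[-0.133,-0.015,0.477],"rot":[0.005,-0.11,0.004]},
  ],
)

```text
time_s: 4.57
tcp_pos: [0.5994, 0.0106, 0.2037]
tcp_rot: [-0.249, 2.091, 0.151]
contact_force: [0.5, -0.9, 1.3]
width: -0.0
```

```bash
python3 - <<'E'
from h import *
show();st=robot.state();s=robot.snapshot('wrist');C=cam(s,st)
# arc of contact: tab point in shut frame rel hinge; contact corner point c=(-80,112)
for a in(.45,.35,.25,.15,.08,.03,0,-.02,-.04):
    x,z=-80-62,112-92;c,n=np.cos(a),np.sin(a)
    px,pz=62+x*c+z*n,92-x*n+z*c
    print(a,end=' ');plan([px+5.5,2,pz+9.5],60,st)
cv2.imwrite('pics/w2.png',s['image'])
E
```

```text
t 4.57 tip tf [-55.2   3.4 187.6] th 59.6 F tf [ 0.2 -1.   1.3] w -4.1294024820103277e-05 q [-0.3  -0.07 -0.96 -0.3   0.47 -0.29]
0.45 tip [np.float64(-51.66417785185551), 2, np.float64(181.27404789084824)] pos [0.015, -0.005, 0.025] rot [0.002, -0.005, -0.003]
0.35 tip [np.float64(-59.03296907521879), 2, np.float64(168.97894291562164)] pos [0.072, -0.006, 0.025] rot [0.002, -0.005, -0.003]
0.25 tip [np.float64(-65.13748469782108), 2, np.float64(156.00961064835516)] pos [0.13, -0.006, 0.03] rot [0.002, -0.005, -0.003]
0.15 tip [np.float64(-69.91673041744603), 2, np.float64(142.49563636997192)] pos [0.186, -0.006, 0.041] rot [0.002, -0.005, -0.003]
0.08 tip [np.float64(-72.4475484155885), 2, np.float64(132.7839206696749)] pos [0.225, -0.007, 0.052] rot [0.002, -0.005, -0.003]
0.03 tip [np.float64(-73.8361947883063), 2, np.float64(125.75036170373414)] pos [0.252, -0.007, 0.061] rot [0.002, -0.005, -0.003]
0 tip [np.float64(-74.5), 2, np.float64(121.5)] pos [0.268, -0.007, 0.067] rot [0.002, -0.005, -0.003]
-0.02 tip [np.float64(-74.8715742805207), 2, np.float64(118.65618946287825)] pos [0.278, -0.007, 0.072] rot [0.002, -0.005, -0.003]
-0.04 tip [np.float64(-75.18620182959155), 2, np.float64(115.80551667871751)] pos [0.289, -0.007, 0.077] rot [0.002, -0.005, -0.003]
```

View pics/w2.png

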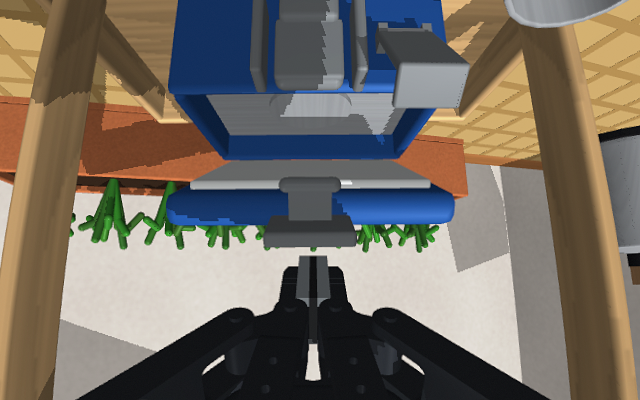

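Request:
carry_out(
  deltas=[
    {"delta_pos":[0.015,-0.005,0.03],"rot":[0,0,0]},
    {"delta_pos":[0.045,-0.006,0.03],"rot":[0,0,0]},
    {"delta_pos":[0.072,-0.006,0.03],"rot":[0,0,0]},
    {"delta_pos":[0.1,-0.006,0.03],"rot":[0,0,0]},
    {"delta_pos":[0.13,-0.006,0.033],"rot":[0,0,0]},
    {"delta_pos":[0.16,-0.006,0.037],"rot":[0,0,0]},
    {"delta_pos":[0.186,-0.006,0.042],"rot":[0,0,0]},
    {"delta_pos":[0.186,-0.006,0.042],"rot":[0,0,0]},
  ],
)

```text
time_s: 5.28
tcp_pos: [0.5834, 0.0047, 0.159]
tcp_rot: [-0.246, 2.089, 0.148]
contact_force: [-0.8, -0.9, 1.1]
width: 0.0004
```

```bash
python3 - <<'E'
from h import *
show();st=robot.state();s=robot.snapshot('wrist');C=cam(s,st)
for a in(.08,.03,0,-.02,-.04,-.06):
    x,z=-80-62,112-92;c,n=np.cos(a),np.sin(a)
    px,pz=62+x*c+z*n,92-x*n+z*c
    print(a,end=' ');plan([px+5.5,2,pz+9.5],60,st)
cv2.imwrite('pics/w3.png',s['image'])
E
```

```text
t 5.28 tip tf [-72.1   1.4 143. ] th 59.7 F tf [-1.  -0.7  1.1] w 0.00036187556846405523 q [-0.33  0.02 -1.04 -0.45  0.49 -0.31]
0.08 tip [np.float64(-72.4475484155885), 2, np.float64(132.7839206696749)] pos [0.036, 0.002, 0.019] rot [-0.0, -0.003, -0.004]
0.03 tip [np.float64(-73.8361947883063), 2, np.float64(125.75036170373414)] pos [0.063, 0.002, 0.029] rot [-0.0, -0.003, -0.004]
0 tip [np.float64(-74.5), 2, np.float64(121.5)] pos [0.079, 0.002, 0.035] rot [-0.0, -0.003, -0.004]
-0.02 tip [np.float64(-74.8715742805207), 2, np.float64(118.65618946287825)] pos [0.09, 0.002, 0.04] rot [-0.0, -0.003, -0.004]
-0.04 tip [np.float64(-75.18620182959155), 2, np.float64(115.80551667871751)] pos [0.1, 0.002, 0.044] rot [-0.0, -0.003, -0.004]
-0.06 tip [np.float64(-75.44375680038789), 2, np.float64(112.94912187862295)] pos [0.111, 0.002, 0.049] rot [-0.0, -0.003, -0.004]
```

View pics/w3.png

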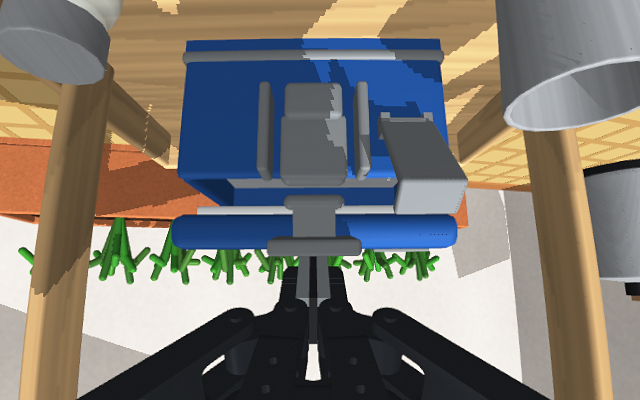

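```bash
python3 - <<'E'
from h import *
st=robot.state()
for a,t in((.15,50),(.15,42),(.08,40),(.03,40),(0,40),(-.03,40),(-.06,40)):
    x,z=-80-62,112-92;c,n=np.cos(a),np.sin(a);r=np.radians(t)
    px,pz=62+x*c+z*n,92-x*n+z*c
    print(a,end=' ');plan([px+11*np.cos(r),2,pz+11*np.sin(r)],t,st)
E
```

```text
0.15 tip [np.float64(-68.34606671089409), 2, np.float64(141.42212524428066)] pos [-0.009, 0.002, 0.017] rot [0.001, 0.108, -0.003]
0.15 tip [np.float64(-67.24213733719469), 2, np.float64(140.35607303991935)] pos [-0.015, 0.002, 0.024] rot [0.001, 0.197, -0.003]
0.08 tip [np.float64(-69.52105954127974), 2, np.float64(130.35458437622685)] pos [0.023, 0.002, 0.037] rot [0.001, 0.219, -0.003]
0.03 tip [np.float64(-70.90970591399754), 2, np.float64(123.32102541028607)] pos [0.05, 0.002, 0.047] rot [0.001, 0.219, -0.003]
0 tip [np.float64(-71.57351112569124), 2, np.float64(119.07066370655193)] pos [0.066, 0.002, 0.053] rot [0.001, 0.219, -0.003]
-0.03 tip [np.float64(-72.10952592209738), 2, np.float64(114.8023033527773)] pos [0.082, 0.002, 0.06] rot [0.001, 0.219, -0.003]
-0.06 tip [np.float64(-72.51726792607913), 2, np.float64(110.51978558517487)] pos [0.097, 0.002, 0.067] rot [0.001, 0.219, -0.003]
```

Request:
carry_out(
  deltas=[
    {"delta_pos":[-0.005,0.002,0.01],"rot":[0,0.06,0]},
    {"delta_pos":[-0.009,0.002,0.017],"rot":[0,0.11,0]},
    {"delta_pos":[-0.012,0.002,0.021],"rot":[0,0.16,0]},
    {"delta_pos":[-0.015,0.002,0.025],"rot":[0,0.2,0]},
    {"delta_pos":[0.005,0.002,0.03],"rot":[0,0.22,0]},
    {"delta_pos":[0.023,0.002,0.037],"rot":[0,0.22,0]},
    {"delta_pos":[0.036,0.002,0.042],"rot":[0,0.22,0]},
    {"delta_pos":[0.05,0.002,0.047],"rot":[0,0.22,0]},
    {"delta_pos":[0.05,0.002,0.047],"rot":[0,0.22,0]},
  ],
)

```text
time_s: 6.08
tcp_pos: [0.59, 0.0061, 0.1455]
tcp_rot: [-0.29, 2.423, 0.109]
contact_force: [3.2, 0.0, 3.1]
width: 0.0
```

```bash
python3 - <<'E'
from h import *
show();st=robot.state()
for a,t in((.03,40),(0,40),(-.03,40),(-.06,40)):
    x,z=-80-62,112-92;c,n=np.cos(a),np.sin(a);r=np.radians(t)
    px,pz=62+x*c+z*n,92-x*n+z*c
    print(a,end=' ');plan([px+11*np.cos(r),2,pz+11*np.sin(r)],t,st)
E
```

```text
t 6.08 tip tf [-68.4   1.1 125.8] th 40.3 F tf [ 3.1 -0.7  3.1] w 4.8859282388257825e-05 q [-0.24 -0.01 -0.8   0.13  0.31 -0.38]
0.03 tip [np.float64(-70.90970591399754), 2, np.float64(123.32102541028607)] pos [0.014, 0.004, 0.001] rot [0.0, 0.004, -0.001]
0 tip [np.float64(-71.57351112569124), 2, np.float64(119.07066370655193)] pos [0.027, 0.003, 0.012] rot [0.0, 0.004, -0.001]
-0.03 tip [np.float64(-72.10952592209738), 2, np.float64(114.8023033527773)] pos [0.039, 0.003, 0.024] rot [0.0, 0.004, -0.001]
-0.06 tip [np.float64(-72.51726792607913), 2, np.float64(110.51978558517487)] pos [0.052, 0.003, 0.036] rot [0.0, 0.004, -0.001]
```

Request:
carry_out(
  deltas=[
    {"delta_pos":[0.02,0.003,0.007],"rot":[0,0,0]},
    {"delta_pos":[0.027,0.003,0.012],"rot":[0,0,0]},
    {"delta_pos":[0.033,0.003,0.018],"rot":[0,0,0]},
    {"delta_pos":[0.039,0.003,0.024],"rot":[0,0,0]},
    {"delta_pos":[0.039,0.003,0.024],"rot":[0,0,0]},
  ],
)

```text
time_s: 6.5
tcp_pos: [0.5852, 0.0062, 0.136]
tcp_rot: [-0.289, 2.424, 0.111]
contact_force: [-21.8, -2.9, 30.5]
width: -0.0
```

```bash
python3 - <<'E'
from h import *
show();st=robot.state();s=robot.snapshot('wrist')
for a,t in((-.03,40),(-.06,40),(-.09,40)):
    x,z=-80-62,112-92;c,n=np.cos(a),np.sin(a);r=np.radians(t)
    px,pz=62+x*c+z*n,92-x*n+z*c
    print(a,end=' ');plan([px+11*np.cos(r),2,pz+11*np.sin(r)],t,st)
cv2.imwrite('pics/w4.png',s['image'])
E
```

```text
t 6.5 tip tf [-73.1   2.4 116.3] th 40.3 F tf [-21.9   2.4  30.5] w -3.357200405863961e-05 q [-0.25  0.   -0.82  0.11  0.31 -0.38]
-0.03 tip [np.float64(-72.10952592209738), 2, np.float64(114.8023033527773)] pos [0.0, -0.002, 0.007] rot [0.001, 0.004, -0.002]
-0.06 tip [np.float64(-72.51726792607913), 2, np.float64(110.51978558517487)] pos [0.013, -0.002, 0.019] rot [0.001, 0.004, -0.002]
-0.09 tip [np.float64(-72.79637019735466), 2, np.float64(106.22696438067425)] pos [0.025, -0.002, 0.031] rot [0.001, 0.004, -0.002]
```

View pics/w4.png

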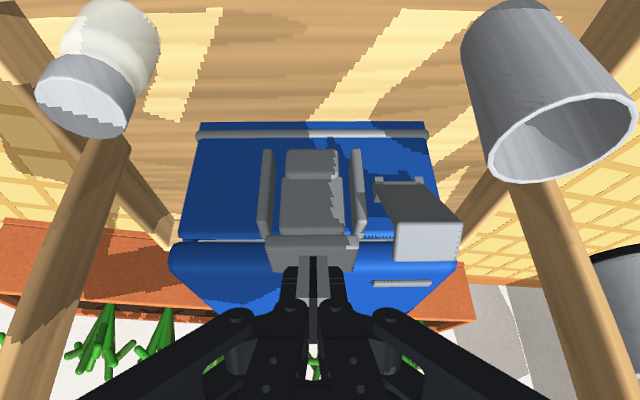

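Request:
carry_out(
  deltas=[
    {"delta_pos":[-0.038,0,-0.046],"rot":[0,0,0]},
    {"delta_pos":[-0.077,0,-0.092],"rot":[0,0,0]},
    {"delta_pos":[0.05,0,-0.2],"rot":[0,0,0]},
    {"delta_pos":[0.17,0,-0.3],"rot":[0,0,0]},
    {"delta_pos":[0.17,0,-0.3],"rot":[0,0,0]},
    {"delta_pos":[0.17,0,-0.3],"rot":[0,0,0]},
  ],
)

```text
time_s: 7.05
tcp_pos: [0.5015, -0.0122, 0.1596]
tcp_rot: [-0.286, 2.435, 0.113]
contact_force: [0.5, -0.1, 0.8]
width: -0.0004
```

```bash
python3 - <<'E'
from h import *
show();st=robot.state();s=robot.snapshot('wrist');C=cam(s,st)
for q in('tab','clip_hinge','clip_end','tumbler'):
    for d in robot.landmark_of('wrist',q)[:1]:
        a=np.clip(d['at'],0,[639,399]);print(q,round(d['p'],2),np.round(a),Tf(pts(s,a,C)[0]).round(1))
m=robot.cut_out('wrist','clip')
if m:
    v,u=np.nonzero(m[0]['mask']);P=Tf(pts(s,np.c_[u,v],C));print(m[0]['p'],m[0]['box'],np.percentile(P,[2,50,98],axis=0).round(1).tolist())
im=s['image'].copy()
for a in(.6,.7,.8,.95):
    w=W([-67-3*np.cos(a)-57*np.sin(a),52,62+57*np.cos(a)-3*np.sin(a)]);u=proj(s,[w],C)[0];print(a,u.round(),Tf(w).round())
cv2.imwrite('pics/w5.png',im)
E
```

```text
t 7.05 tip tf [-158.8    4.5  139.8] th 39.7 F tf [ 0.5 -0.2  0.8] w -0.0003649287530227704 q [-0.36 -0.2  -0.91  0.26  0.37 -0.48]
clip_hinge 0.94 [371. 223.] [-77.9  51.9  69.8]
clip_end 0.93 [383. 251.] [-104.    52.9  106. ]
tumbler 0.9 [440. 116.] [-147.    98.    19.4]
0.67 [355.8, 215.3, 404.0, 275.1] [[-104.6, 38.5, 61.7], [-94.6, 52.6, 101.7], [-63.0, 68.0, 117.0]]
0.6 [381. 254.] [-102.   52.  107.]
0.7 [382. 247.] [-106.   52.  104.]
0.8 [382. 239.] [-110.   52.  100.]
0.95 [382. 227.] [-115.   52.   93.]
```

View pics/w5.png

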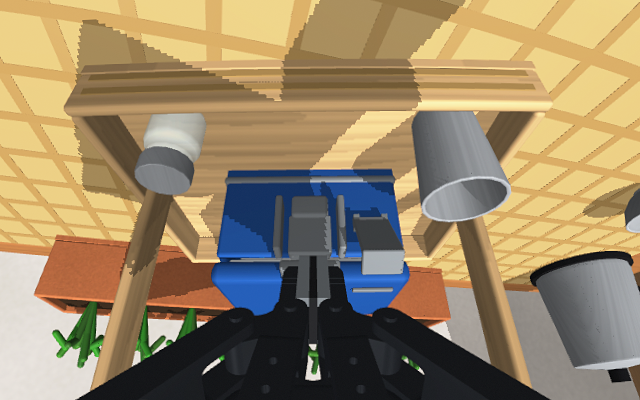

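```bash
cat > clip.py <<'E'
from h import *
import sys
def clip(st,a,th=45,out=0,rho=42,e=4,y=51):
    r=np.radians(th);n=np.array([-np.cos(a),-np.sin(a)])
    P=np.array([-67,62])+rho*np.array([-np.sin(a),np.cos(a)])+(e+out)*n-11*np.array([np.cos(r),np.sin(r)])
    print(a,end=' ');plan([round(P[0],1),y,round(P[1],1)],th,st)
if __name__=='__main__':
    show();st=robot.state()
    for x in sys.argv[1:]: clip(st,*map(float,x.split(',')))
E
python3 clip.py .64,45,14
```

```text
t 7.35 tip tf [-153.6    2.5  143.7] th 40.0 F tf [ 0.1 -0.5 -0.2] w 0.0002471887082502068 q [-0.36 -0.2  -0.91  0.26  0.37 -0.48]
0.64 tip [np.float64(-114.3), 51, np.float64(77.2)] pos [0.056, 0.193, 0.305] rot [0.001, -0.055, -0.002]
```

Request:
carry_out(
  deltas=[
    {"delta_pos":[0.03,0.1,0.05],"rot":[0,-0.055,0]},
    {"delta_pos":[0.056,0.193,0.1],"rot":[0,-0.055,0]},
    {"delta_pos":[0.056,0.193,0.2],"rot":[0,-0.055,0]},
    {"delta_pos":[0.056,0.193,0.305],"rot":[0,-0.055,0]},
    {"delta_pos":[0.056,0.193,0.305],"rot":[0,-0.055,0]},
  ],
)

```text
time_s: 7.77
tcp_pos: [0.5322, 0.0444, 0.0916]
tcp_rot: [-0.281, 2.35, 0.124]
contact_force: [-0.4, 0.4, 0.1]
width: 0.0001
```

```bash
python3 clip.py .64,45,14 .6,45 .5,45 .4,45 .3,45 .2,45 .1,45 .05,45 0,45; python3 -c "
from h import *
s=robot.snapshot('wrist');cv2.imwrite('pics/w6.png',s['image'])"
```

```text
t 7.77 tip tf [-114.7   52.2   72.6] th 44.6 F tf [-0.3  0.5  0.1] w 8.64978537113967e-05 q [-0.2   0.01 -1.02 -0.19  0.31 -0.32]
0.64 tip [np.float64(-114.3), 51, np.float64(77.2)] pos [-0.014, -0.005, -0.012] rot [0.003, -0.004, -0.003]
0.6 tip [np.float64(-101.8), 51, np.float64(86.6)] pos [-0.076, -0.004, -0.004] rot [0.003, -0.004, -0.003]
0.5 tip [np.float64(-98.4), 51, np.float64(89.2)] pos [-0.093, -0.004, -0.002] rot [0.003, -0.004, -0.003]
0.4 tip [np.float64(-94.8), 51, np.float64(91.3)] pos [-0.109, -0.004, 0.003] rot [0.003, -0.004, -0.003]
0.3 tip [np.float64(-91.0), 51, np.float64(93.2)] pos [-0.125, -0.004, 0.008] rot [0.003, -0.004, -0.003]
0.2 tip [np.float64(-87.0), 51, np.float64(94.6)] pos [-0.14, -0.004, 0.015] rot [0.003, -0.004, -0.003]
0.1 tip [np.float64(-83.0), 51, np.float64(95.6)] pos [-0.154, -0.004, 0.023] rot [0.003, -0.004, -0.003]
0.05 tip [np.float64(-80.9), 51, np.float64(96.0)] pos [-0.161, -0.004, 0.028] rot [0.003, -0.004, -0.003]
0.0 tip [np.float64(-78.8), 51, np.float64(96.2)] pos [-0.168, -0.004, 0.034] rot [0.003, -0.004, -0.003]
```

View pics/w6.png

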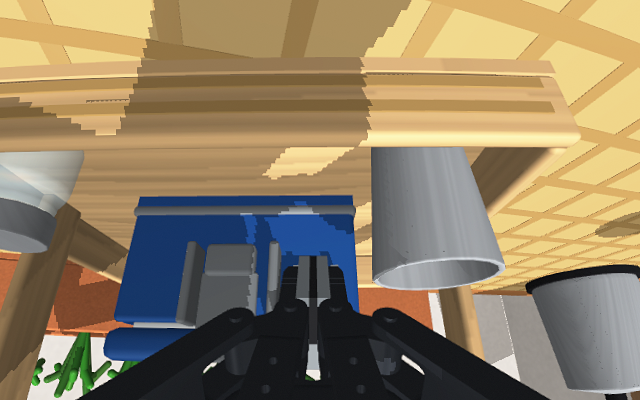

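Request:
carry_out(
  deltas=[
    {"delta_pos":[-0.04,-0.004,-0.004],"rot":[0,0,0]},
    {"delta_pos":[-0.076,-0.004,-0.004],"rot":[0,0,0]},
    {"delta_pos":[-0.093,-0.004,-0.002],"rot":[0,0,0]},
    {"delta_pos":[-0.109,-0.004,0.003],"rot":[0,0,0]},
    {"delta_pos":[-0.125,-0.004,0.008],"rot":[0,0,0]},
    {"delta_pos":[-0.14,-0.004,0.015],"rot":[0,0,0]},
    {"delta_pos":[-0.154,-0.004,0.023],"rot":[0,0,0]},
    {"delta_pos":[-0.154,-0.004,0.023],"rot":[0,0,0]},
  ],
)

```text
time_s: 8.48
tcp_pos: [0.564, 0.0495, 0.1204]
tcp_rot: [-0.28, 2.341, 0.12]
contact_force: [-0.3, -1.3, 0.4]
width: -0.0004
```

```bash
python3 clip.py .05,45 0,45 -.05,45 -.1,45
```

```text
t 8.48 tip tf [-82.6  49.5 101.5] th 45.1 F tf [-0.6 -1.2  0.4] w -0.000418686881652867 q [-0.17 -0.01 -0.94 -0.11  0.28 -0.29]
0.05 tip [np.float64(-80.9), 51, np.float64(96.0)] pos [0.011, 0.006, 0.02] rot [0.0, 0.001, -0.002]
0.0 tip [np.float64(-78.8), 51, np.float64(96.2)] pos [0.004, 0.006, 0.026] rot [0.0, 0.001, -0.002]
-0.05 tip [np.float64(-76.7), 51, np.float64(96.4)] pos [-0.002, 0.006, 0.031] rot [0.0, 0.001, -0.002]
-0.1 tip [np.float64(-74.6), 51, np.float64(96.4)] pos [-0.008, 0.006, 0.037] rot [0.0, 0.001, -0.002]
```

Request:
carry_out(
  deltas=[
    {"delta_pos":[-0.01,0.002,0.01],"rot":[0,0,0]},
    {"delta_pos":[-0.017,0.002,0.017],"rot":[0,0,0]},
    {"delta_pos":[-0.023,0.002,0.023],"rot":[0,0,0]},
    {"delta_pos":[-0.023,0.002,0.023],"rot":[0,0,0]},
  ],
)

```text
time_s: 8.82
tcp_pos: [0.5708, 0.052, 0.1193]
tcp_rot: [-0.279, 2.343, 0.12]
contact_force: [0.7, 0.3, 0.0]
width: 0.0001
```

```bash
python3 clip.py -.05,45; python3 - <<'E'
from h import *
st=robot.state();s=robot.snapshot('wrist');C=cam(s,st)
for d in robot.landmark_of('wrist','clip_end')[:2]: print(d['p'],np.round(d['at']),Tf(pts(s,np.clip(d['at'],0,[639,399]),C)[0]).round(1))
print('exp',[(a,proj(s,[W([-67-3*np.cos(a)-57*np.sin(a),52,62+57*np.cos(a)])],C)[0].round().tolist()) for a in(0,.1,.2,.3)])
s=robot.snapshot('side');C=cam(s)
for q in('tab','clip_end'):
  for d in robot.landmark_of('side',q)[:1]: print(q,d['p'],np.round(d['at']),Tf(pts(s,d['at'],C)[0]).round(1))
E
```

```text
t 8.82 tip tf [-75.3  50.4 100.4] th 45.0 F tf [0.8 0.1 0. ] w 5.060052943915138e-05 q [-0.16  0.01 -0.93 -0.11  0.28 -0.29]
-0.05 tip [np.float64(-76.7), 51, np.float64(96.4)] pos [0.015, 0.003, 0.007] rot [0.001, -0.0, -0.002]
exp [(0, [317.0, 311.0]), (0.1, [317.0, 309.0]), (0.2, [317.0, 305.0]), (0.3, [317.0, 300.0])]
tab 0.78 [335. 178.] [-73.8  -2.7 113.6]
clip_end 0.67 [319. 164.] [-10.8 149.4  11.2]
```

Request:
carry_out(
  deltas=[
    {"delta_pos":[-0.005,0,0.005],"rot":[0,0,0]},
    {"delta_pos":[-0.01,0,0.01],"rot":[0,0,0]},
    {"delta_pos":[-0.015,0,0.015],"rot":[0,0,0]},
    {"delta_pos":[-0.015,0,0.015],"rot":[0,0,0]},
  ],
)

```text
time_s: 9.4
tcp_pos: [0.5719, 0.0524, 0.1176]
tcp_rot: [-0.276, 2.348, 0.118]
contact_force: [-30.1, -8.5, 24.0]
width: -0.0003
```

```bash
python3 clip.py -.05,45; python3 - <<'E'
from h import *
s=robot.snapshot('side');C=cam(s)
cv2.imwrite('pics/s2.png',cv2.resize(s['image'][130:230,280:410],None,fx=6,fy=6,interpolation=2))
E
```

```text
t 9.4 tip tf [-74.2  50.4  98.6] th 44.7 F tf [-31.3  -1.1  24. ] w -0.00028293444752993627 q [-0.15  0.01 -0.93 -0.11  0.27 -0.28]
-0.05 tip [np.float64(-76.7), 51, np.float64(96.4)] pos [0.014, 0.002, -0.001] rot [-0.001, -0.003, -0.004]
```

View pics/s2.png

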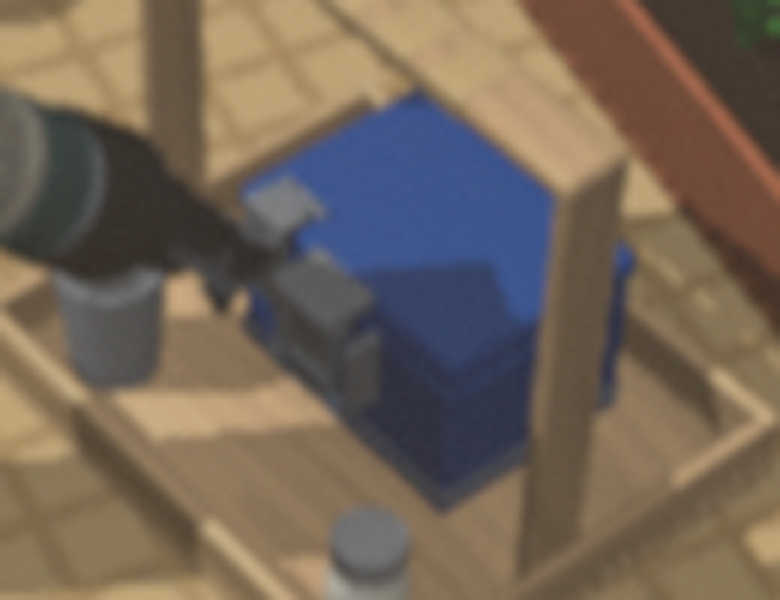

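Request:
carry_out(
  deltas=[
    {"delta_pos":[0.04,0,-0.04],"rot":[0,0,0]},
    {"delta_pos":[0.06,0,-0.08],"rot":[0,0,0]},
    {"delta_pos":[0.06,0,-0.24],"rot":[0,0,0]},
    {"delta_pos":[0.06,0,-0.4],"rot":[0,0,0]},
    {"delta_pos":[0.06,0,-0.5],"rot":[0,0,0]},
    {"delta_pos":[0.06,0,-0.5],"rot":[0,0,0]},
    {"delta_pos":[0.06,0,-0.5],"rot":[0,0,0]},
  ],
)

```text
time_s: 10.03
tcp_pos: [0.4803, 0.0288, 0.1994]
tcp_rot: [-0.278, 2.338, 0.117]
contact_force: [0.5, 0.7, 0.5]
width: -0.0001
```

```bash
python3 - <<'E'
from h import *
show();st=robot.state()
for c in('wrist','side'):
  s=robot.snapshot(c);C=cam(s,st)
  for q in('tab','clip_end','clip_hinge','tumbler','spice_jar'):
    for d in robot.landmark_of(c,q)[:1]: print(c,q,round(d['p'],2),np.round(d['at']),Tf(pts(s,np.clip(d['at'],0,[639,399]),C)[0]).round(1))
  if c=='wrist': 
    print('exp tab',proj(s,[W([-78,0,112])],C)[0].round(),'clip',[(a,proj(s,[W([-67-3*np.cos(a)-57*np.sin(a),52,62+57*np.cos(a)])],C)[0].round().tolist()) for a in(0,.1,.2,.3)])
    cv2.imwrite('pics/w7.png',s['image'])
E
```

```text
t 10.03 tip tf [-168.7   49.3  180.5] th 45.3 F tf [0.7 0.6 0.5] w -0.00011577664443705046 q [-0.29 -0.36 -0.98  0.24  0.36 -0.38]
wrist clip_end 0.93 [317. 228.] [-70.6  52.5 118.6]
wrist clip_hinge 0.8 [318. 172.] [-71.8  53.4  63.6]
wrist tumbler 0.92 [380.  76.] [-148.3  100.3   24.1]
wrist spice_jar 0.66 [141.  74.] [-145.9  -88.1   16.8]
exp tab [255. 218.] clip [(0, [317.0, 229.0]), (0.1, [317.0, 226.0]), (0.2, [317.0, 222.0]), (0.3, [317.0, 218.0])]
side tab 0.92 [335. 178.] [-74.2  -6.4 114.8]
side clip_end 0.6 [321. 166.] [-71.1  65.9 106.6]
side clip_hinge 0.8 [323. 176.] [-73.6  53.2  75. ]
side tumbler 0.71 [297. 190.] [-144.1   91.1   27.9]
side spice_jar 0.54 [338. 232.] [-148.4 -111.    24.1]
```

View pics/w7.png

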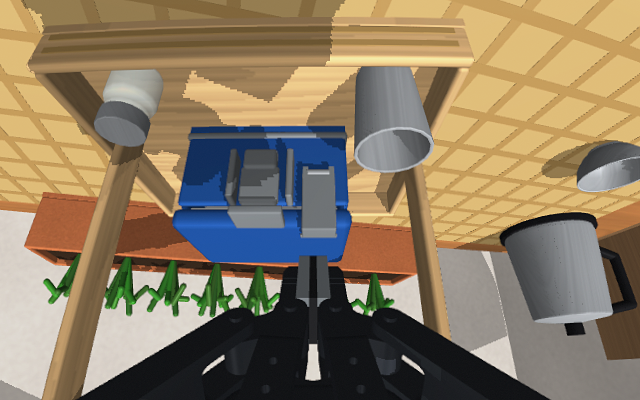

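The clip is upright with its lip over the shut lid (around pixel (317,228), which matches angle 0). The tumbler and jar are still standing. I'll back the arm off further and hand in.

Request:
carry_out(
  deltas=[
    {"delta_pos":[-0.1,0,-0.15],"rot":[0,0.15,0]},
    {"delta_pos":[-0.1,0,-0.3],"rot":[0,0.3,0]},
    {"delta_pos":[-0.1,0,-0.3],"rot":[0,0.3,0]},
    {"delta_pos":[-0.1,0,-0.3],"rot":[0,0.3,0]},
    {"delta_pos":[-0.1,0,-0.3],"rot":[0,0.3,0]},
    {"delta_pos":[-0.1,0,-0.3],"rot":[0,0.3,0]},
  ],
)

```text
time_s: 11.13
tcp_pos: [0.4495, 0.0208, 0.2713]
tcp_rot: [-0.338, 2.805, 0.055]
contact_force: [0.9, 0.0, -0.0]
width: -0.0003
```

```bash
python3 - <<'E'
from h import *
show();print(robot.close_job())
E
```

```text
t 11.13 tip tf [-206.1   48.9  249. ] th 18.2 F tf [ 0.9 -0.2 -0. ] w -0.00032526387079516477 q [-0.18 -0.26 -0.55  0.99  0.13 -0.4 ]
the job is handed in; nothing more can be done
None
```

I pressed the lid down by its tab with the closed fingertips, coming in at a slant under the handle, until it bottomed at about 30 N. I then swung the clip up until it met its stop at about 39 N, backed the arm well clear and handed in at about 11 s of the 42 s.

- **Lid:** after the arm let go it stayed shut. The side camera put the tab at z 115 mm, against 112 mm when shut. The wrist camera did not report the tab in the last look.
- **Clip:** the wrist camera put its end at (-70.6, 52.5, 118.6) mm, against (-70, 52, 119) mm when home. The side camera gave z 107 mm and y 66 mm for the same point, but at low confidence (p 0.6), so I went by the wrist reading and its picture.
- **Around it:** the tumbler and spice jar were upright and showed no visible shift. I did not re-measure the glass bowl, spoon, katori or pickle jar at the end. I felt no contact with anything but the tab and clip, and the final force was about zero.

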